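# Lock the titration cell and hold its sampling lid open

## Task

A colleague is about to add a weighed solid to the titrator's cell. First turn the cell's lock ring clockwise (seen from above) until its thumb grip stands fully home at the locked mark, the solid dot, so that the vessel cannot come up with the lid; then take the sampling lid by its bow handle, open it to about 60 degrees and finish holding it there with the gripper, for it springs shut if let go. Leave the weighing bottle, the reagent bottle and the blue carton where they are.

Things in the scene. Friction and masses are not known exactly. Their poses are not given: they have to be found in the camera images.
- titrator: bench titrator, cream housing on a dark base strip, 300 mm deep (x), 400 mm wide (y), deck 120 mm above the counter; fixed, but at a new place and yaw each time. Origin: centre of its underside; own x points to its back, y to its left. A sloped screen block rises 50 mm above the deck on its left half; the round cell with lock ring and lid stands on its right half
- cell_axis (a point): point on the vertical axis of cell and lock ring, at deck height (titrator frame: x -20, y -90, z 120 mm). Glass vessel 96 mm across, light grey head 112 mm across, its top 42 mm above the deck; two electrodes on the head, 26 mm behind the axis and 40 mm to either side, reach 80 mm above the deck
- lock_ring (a joint): turn of the grey lock ring about the cell axis, rad: 0 = thumb grip at the unlocked mark (open circle on the deck, right of front); grows clockwise seen from above; 1.047 = stop, grip at the locked mark (solid dot on the deck, straight in front of the cell). Starts 0 to 0.3; stays where left; friction about 0.15 N m (under 2 N at the grip)
- lock_grip (a point): centre of the top of the ring's thumb grip: an upright block 24 mm along the radius, 12 mm thick across it, centred 92 mm from the cell axis, top 42 mm above the deck; its lowest 14 mm merge into an 18 mm wide arm to the ring (140 mm across, 18 mm high). Moves with the ring
- port_lid (a joint): opening angle of the sampling lid, rad: 0 = closed, up to 1.75; 60 degrees = 1.047. The lid is a white disc 72 mm across, 8 mm thick, over the port on the cell head, with a steel bow handle. Spring and weight close it: torque under 0.16 N m, about 1.5 N at the handle when closed, 2 N at 60 degrees
- hinge_axis (a point): point on the lid's hinge line, which is level and runs along the titrator's y, behind the port (own x 6, y -90, z 172 mm in the titrator's frame). The lid's front edge swings up and back, towards the titrator's own +x
- lid_bar (a point): middle of the bar of the lid's bow handle: a steel round bar 9 mm thick, parallel to the hinge, straight for 44 mm, on two legs 60 mm apart; 34 mm above the lid's top face. With the lid closed it lies 48 mm in front of and 39 mm above the hinge line (211 mm above the counter) and it turns with the lid
- reagent_bottle: bystander: white plastic jar with blue cap, 66 mm across, 140 mm high, on the counter to the right of the titrator; origin at the centre of its underside
- blue_carton: bystander: blue carton 200 x 38 x 32 mm with a white band, lying on the counter left of the titrator; origin at the centre of its underside, long side its x
- weighing_bottle: bystander: small glass weighing bottle with lid, 42 mm across, 52 mm high, standing on the deck in the right rear corner of the titrator; origin at the centre of its underside

How it is judged (in metres and radians):
On the way, in this order (a step that is already met when the one before it is completed fails the run):
1. the lock ring is at its locked mark while the lid is still closed (value of joint lock_ring above 0.97 rad and value of joint port_lid below 0.1 rad), for 0.2 s.
2. the lid is held open at about 60 degrees by the fingers (value of joint port_lid between 0.873 and 1.222 rad and contact force between the fingers and port_lid above 0.5 N), for 0.5 s.
At the end, for the whole second after the job is handed in: The lid stands still, open at 60 degrees within 10 degrees, carried by the gripper's fingers alone; the lock ring is within 4.5 degrees of its locked stop; the two bottles and the carton stand within 20 mm of where they were (all of step 2 and velocity of joint port_lid between -0.15 and 0.15 rad/s and contact force between port_lid and reagent_bottle below 0.05 N and contact force between port_lid and blue_carton below 0.05 N and contact force between port_lid and weighing_bottle below 0.05 N and value of joint lock_ring above 0.97 rad and distance of each of reagent_bottle, blue_carton, weighing_bottle from where it was at the start of the episode below 0.02 m); the arm keeps its last pose, push and grip.
It fails at once if the lid is lifted while the lock ring is not locked (value of joint port_lid above 0.25 rad and value of joint lock_ring below 0.95 rad).
It fails at once if a bystander is pushed more than 30 mm or knocked over (distance of any of reagent_bottle, blue_carton, weighing_bottle from where it was at the start of the episode above 0.03 m or angle between any of reagent_bottle, weighing_bottle's own z axis and vertical above 0.5 rad).
It also fails if it takes over 53 s, if anything falls off the work surface, if the arm or the gripper's body presses on something with over 40 N, if the wrist force passes 120 N, or if a joint passes its speed limit or range.

## Robot

A 7-joint arm with a two-finger parallel gripper is mounted at the origin on the work surface. World frame = base frame: x ahead of the robot, y to its left, z up, the work surface at z = 0. Lengths are in m, angles in degrees, forces in N, time in s.
With the tool pointing down it reaches from about 0.425 to 0.875 m from the base axis. Payload 4.7 kg.
Tool frame: the origin (TCP) lies between the finger pads; the fingertips stand 8 mm ahead of it and the grasp point (between the pads) lies 11 mm behind it; z points along the fingers, y is the line along which they close (so a half turn about z gives the same grasp; the last joint's range is limited). The gripper opens to 87 mm and grips with 3 to 60 N. Pads are 19 mm wide; open, the fingers measure 117 mm over their backs; the gripper's body (75 mm by 190 mm) begins 51 mm behind the grasp point.
Start: joints at [78.157, 18.392, -4.016, 83.108, 1.295, 78.541, -3.26], TCP at [0.142, -0.634, 0.231] pointing down, gripper open.
Joint ranges: [-163.93, 163.93], [-17.29, 119.83], [-79.2, 71.16], [3.27, 140.29], [-89.18, 269.18], [5.43, 117.66], [-154.24, 154.24]. Speed limits (degrees/s): [147.25, 147.25, 180, 180, 180, 180, 180].

## Interface

Orientations are given as [roll, pitch, yaw] about the fixed x, y, z axes, in that order (R = Rz(yaw) Ry(pitch) Rx(roll)).
In Python, from cell import env, viewer gives the robot as it stands. The module is installed in compiled form; this text tells all that it offers.
- The arm moves only by the tool arm_command, never from a script. Its argument "series" is a list of rows, each a list of 2 entries, a list of its own where there are three numbers: the shift along the tool's x, y, z in mm, then the turn about the tool's z in rad. A call has exactly 5 rows; each row is the pose to reach, as a shift and turn from the pose commanded when the call began, along the tool's axes at that moment; what a row does not reach only later rows make up. A row lasts 1/10 s, in which the tool goes at most 50 mm and 8.59 degrees, less where a joint would pass 70% of its speed; a pose out of reach is approached as far as the arm can. A call with a gripper value outside its range is refused whole. "grip" is the gripper command: -1 is fully open, 1 is shut, values between are in proportion, set as the call begins (left out, the last holds). The fingers move at their own pace and stop on an object; "grip_force" is the grip in N (left out, the last holds). Time passes only in rows, so rows that repeat a pose let the fingers close, or fill a call up. It gives the time, the measured TCP pose, the force, the opening and the grip force at its end, in the units of the state.
- env.get_obs(): the state, without advancing time (a new reading comes with each control period).
- viewer.read_camera(name): name is "side" or "top" or "wrist"; returns (picture, depth): 420x560x3 uint8, blue, green, red; 420x560 float32, m along the optical axis (not along the pixel's ray), 0 where there is no reading.
- viewer.calibration(name): a dict with "K" (3x3 intrinsics, pixels), "T" (4x4, takes a point from camera to world coordinates); the wrist camera has in their place "hand_eye" (4x4, takes a point from camera to tool coordinates, whose origin is the TCP and whose axes are the flange's). Camera axes: x right, y up, looking along -z (the intrinsics and any distortion apply to the point x, -y, -z); pixel columns grow to the right and rows downward; lengths in m; the calibration is good to about 2 mm. A picture is of the moment at which its call begins: read the wrist's pose just before it. calibration takes no time and is no camera call.
- env.sign_off(): hands the job in; it is judged then, once.
The state is a dict: "time_s": time; "qpos": joint angles; "joint_velocities": joint speeds; "effort": joint torques, N m; "tool_pos": TCP position; "tool_rot": TCP orientation; "force": force on the tool from outside, world axes, zero at the start; "wrist_torque": the same for the moment, N m; "grip_width": finger opening in m; "grasp_force": force on a finger pad.
Only numpy, scipy, OpenCV 4.12 (cv2) and the standard library are available. Lean on these libraries where they do the work, as an engineer would, in place of code of your own. Each camera call takes 0.05 s, during which the arm holds its last target. There are 200 camera calls.

## Working session

There is one attempt and no reset: what is moved stays moved. The work goes in short steps, Python scripts to look and compute and a tool call to move; the robot and the scene stay as the last step left them, time stands still between calls to the robot, and variables do not carry over. Pictures are saved under pics/ and viewed, at most 10 in all, crops included, and the job is handed in when it is done.

Besides the shell and the picture viewer there is one more tool, called after ">>>" by a JSON object that holds its "fn" and its "kwargs", one argument or row to a line. arm_command: Moves the arm, as the interface text tells. Its arguments: {"type":"object","properties":{"series":{"type":"array"},"grip":{"type":"number"},"grip_force":{"type":"number"}},"required":["series"]}

```bash
mkdir -p pics; cat > h.py <<'E'
import numpy as np,cv2
from cell import env,viewer
from scipy.spatial.transform import Rotation as R
def cam(n):
    o=env.get_obs(); p,d=viewer.read_camera(n); c=viewer.calibration(n)
    if 'T' in c: T=np.array(c['T'])
    else:
        T=np.eye(4);T[:3,:3]=R.from_euler('xyz',o['tool_rot'],degrees=True).as_matrix();T[:3,3]=o['tool_pos'];T=T@np.array(c['hand_eye'])
    return p,d,np.array(c['K']),T,c
def pts(d,K,T):
    v,u=np.mgrid[:d.shape[0],:d.shape[1]]
    P=np.stack([(u-K[0,2])/K[0,0]*d,-(v-K[1,2])/K[1,1]*d,-d],-1)
    return P@T[:3,:3].T+T[:3,3]
E
python3 - <<'E'
from h import *
o=env.get_obs();print(o)
for n in('top','side'):
    p,d,K,T,c=cam(n);cv2.imwrite(f'pics/{n}0.png',p);np.savez(f'{n}0.npz',p=p,d=d,K=K,T=T);print(n,c)
E
```

```text
{'time_s': 0.0, 'qpos': array([78.15883155, 18.44015166, -4.017767  , 83.17499612,  1.29596565,
       78.54070988, -3.26032072]), 'joint_velocities': array([ 0.01586768, -0.06077378,  0.065517  , -0.0139086 ,  0.00320468,
        0.08187114, -0.02844133]), 'effort': array([-2.97274537e-04, -4.91290033e+01, -4.03537760e-01, -3.12531495e+01,
       -6.36685244e-02,  4.36752546e-02,  1.94846425e-04]), 'tool_pos': array([ 0.14218648, -0.63370422,  0.22944861]), 'tool_rot': array([-1.79889450e+02,  5.98644641e-03,  1.26529195e+01]), 'force': array([-0.62856192,  0.50823772, -0.34625374]), 'wrist_torque': array([-0.03963039, -0.02952095,  0.0066602 ]), 'grasp_force': 0.0, 'grip_width': 0.0868561489188955}
top {'K': array([[473.23556318,   0.        , 276.04935285],
       [  0.        , 473.23556318, 207.79577347],
       [  0.        ,   0.        ,   1.        ]]), 'T': array([[-0.00612798,  0.98772103, -0.1561077 ,  0.4407344 ],
       [-0.9998901 , -0.0039449 ,  0.01429041,  0.15007637],
       [ 0.01349911,  0.15617812,  0.98763666,  1.46228959],
       [ 0.        ,  0.        ,  0.        ,  1.        ]])}
side {'K': array([[460.13915473,   0.        , 273.92033526],
       [  0.        , 460.13915473, 214.20287325],
       [  0.        ,   0.        ,   1.        ]]), 'T': array([[ 0.93322788,  0.21463191, -0.28812994,  0.29571787],
       [-0.3592771 ,  0.55216373, -0.7523531 , -0.69271776],
       [-0.00238408,  0.80563538,  0.59240691,  0.7929474 ],
       [ 0.        ,  0.        ,  0.        ,  1.        ]])}
```

View pics/top0.png

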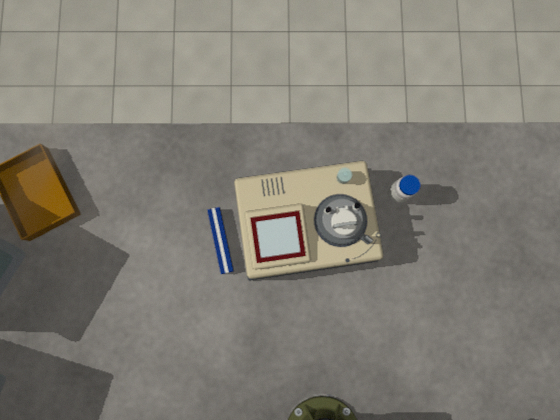

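View pics/side0.png

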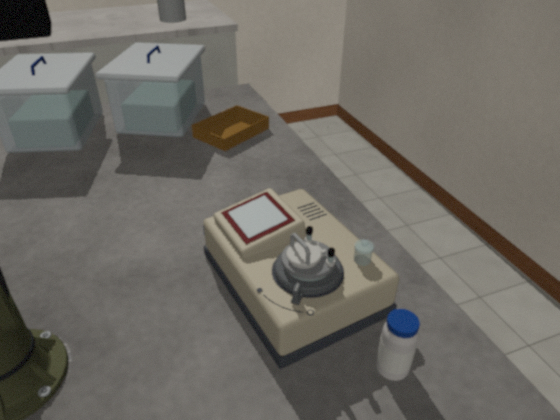

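Top view: titrator with its front towards the robot at about (309,220), cell at (341,220), grip at about (370,239), solid dot (347,260) and open circle (377,235). The side view agrees: bar near (300,245), grip at (297,292), dot (260,290).

```bash
python3 - <<'E'
from h import *
for n in('top','side'):
    f=np.load(n+'0.npz');P=pts(f['d'],f['K'],f['T']);p=f['p'];z=P[...,2]
    m=((abs(z-.12)<.006)&(f['d']>0)&(P[...,0]>.3)&(P[...,0]<1)&(abs(P[...,1])<.45)).astype(np.uint8)
    m=cv2.morphologyEx(m,cv2.MORPH_OPEN,np.ones((3,3)))
    k,l,s,_=cv2.connectedComponentsWithStats(m);i=1+s[1:,4].argmax()
    Q=P[l==i];print(n,len(Q),'z',np.median(Q[:,2]))
    r=cv2.minAreaRect((Q[:,:2]*1000).astype(np.float32));print('rect',r)
    # things above the deck, near right half
    m2=(z>.135)&(z<.3)&(P[...,0]>.4)&(P[...,0]<.95)&(P[...,1]<.06)&(P[...,1]>-.3)
    for a,b in((.133,.142),(.155,.166),(.17,.184),(.19,.204),(.204,.225)):
        q=P[m2&(z>a)&(z<b)]
        if len(q):print(a,b,len(q),q.mean(0).round(4),q.min(0).round(3),q.max(0).round(3))
E
```

```text
top 6842 z 0.1199956764277923
rect ((624.7915649414062, 37.21601867675781), (289.3155822753906, 391.1981506347656), 7.8572893142700195)
0.133 0.142 795 [ 0.6349 -0.1018  0.1386] [ 0.5   -0.283  0.135] [0.744 0.059 0.142]
0.155 0.166 832 [ 0.6384 -0.0463  0.1613] [ 0.55  -0.136  0.155] [0.763 0.06  0.166]
0.17 0.184 511 [ 0.6147 -0.0542  0.1769] [ 0.571 -0.092  0.17 ] [ 0.748 -0.001  0.184]
0.19 0.204 58 [ 0.6365 -0.0486  0.1985] [ 0.588 -0.096  0.191] [ 0.656 -0.004  0.204]
0.204 0.225 82 [ 0.5966 -0.0552  0.214 ] [ 0.589 -0.092  0.204] [ 0.655 -0.023  0.221]
side 7681 z 0.11903374952016732
rect ((621.7628784179688, 39.11138916015625), (289.7820739746094, 392.1543884277344), 7.938864707946777)
0.133 0.142 1648 [ 0.6424 -0.1347  0.1382] [ 0.496 -0.282  0.135] [0.755 0.06  0.142]
0.155 0.166 1042 [ 0.6293 -0.0666  0.1604] [ 0.547 -0.137  0.155] [0.76  0.06  0.166]
0.17 0.184 714 [ 0.6095 -0.0584  0.1758] [ 0.568 -0.097  0.17 ] [ 0.745 -0.008  0.184]
0.19 0.204 142 [ 0.6251 -0.0575  0.1967] [ 0.584 -0.096  0.19 ] [ 0.653 -0.002  0.204]
0.204 0.225 121 [ 0.5927 -0.0615  0.2121] [ 0.585 -0.09   0.204] [ 0.602 -0.025  0.216]
```

```bash
python3 - <<'E'
import cv2
a=cv2.imread('pics/top0.png')[150:290,290:430];b=cv2.imread('pics/side0.png')[215:335,235:395]
cv2.imwrite('pics/crop.png',cv2.hconcat([cv2.resize(a,(400,400),interpolation=2),cv2.resize(b,(400,300),interpolation=2).copy() if 0 else cv2.copyMakeBorder(cv2.resize(b,(400,300),interpolation=2),0,100,0,0,0)]))
E
```

```text
(no output)
```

View pics/crop.png

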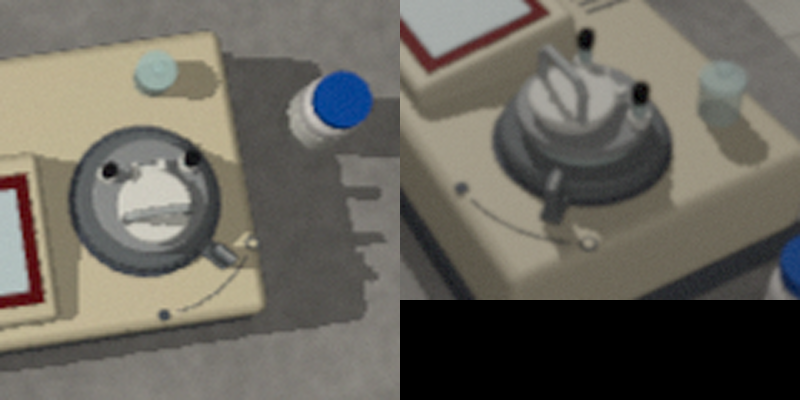

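```bash
cat >> h.py <<'E'
C=np.array([.6233,.0382]);YAW=7.9
def w2o(P,C=None,yaw=None):
    C=globals()['C'] if C is None else C; a=np.radians(YAW if yaw is None else yaw)
    return (np.asarray(P)[...,:2]-C)@np.array([[np.cos(a),-np.sin(a)],[np.sin(a),np.cos(a)]])
def o2w(q):
    a=np.radians(YAW);return C+np.array([[np.cos(a),-np.sin(a)],[np.sin(a),np.cos(a)]])@np.asarray(q)
def plan(xy,z,yaw):
    o=env.get_obs();r=R.from_euler('xyz',o['tool_rot'],degrees=True)
    d=r.inv().apply(np.r_[xy,z]-o['tool_pos'])*1000
    t=-(yaw-o['tool_rot'][2])  # tool z is down
    print('target',np.round(np.r_[xy,z],4),yaw,'shift mm',d.round(1),'turn rad',np.radians(t).round(3),'at',o['tool_pos'].round(4),o['tool_rot'].round(2))
E
python3 - <<'E'
from h import *
for n in('top','side'):
    f=np.load(n+'0.npz');P=pts(f['d'],f['K'],f['T']);z=P[...,2]
    q=w2o(P)-[-.02,-.09];r=np.hypot(q[...,0],q[...,1])
    m=(z>.157)&(z<.168)&(r>.078)&(r<.108)&(q[...,1]<.02)&(q[...,0]<.03)
    g=q[m];c=g.mean(0);print(n,m.sum(),c,np.hypot(*c),'theta deg from front',np.degrees(np.arctan2(-c[1],-c[0])))
    m=(z>.204)&(z<.22)&(r<.05)&(q[...,0]<0);print('bar own',w2o(P)[m].mean(0), z[m].mean())
    # dark spot on deck in front
    G=f['p'].max(-1);m=(abs(z-.12)<.006)&(G<110)&(r>.09)&(q[...,0]<-.08)&(abs(q[...,1])<.03)
    print('dot',m.sum(),w2o(P)[m].mean(0))
plan(o2w([-.09,-.16]),.27,62)
E
```

```text
top 38 [-0.06543978 -0.06292961] 0.09078821730556687 theta deg from front 43.87976707021501
bar own [-0.04057203 -0.08760563] 0.21393973317939133
dot 10 [-0.13540162 -0.09105049]
side 66 [-0.06819343 -0.06386949] 0.09343262785323447 theta deg from front 43.12472219141696
bar own [-0.0439762  -0.09451617] 0.21206166057046175
dot 20 [-0.13496683 -0.08973324]
target [ 0.5561 -0.1327  0.27  ] 62 shift mm [ 513.7 -398.3  -39.8] turn rad -0.861 at [ 0.1422 -0.6338  0.2296] [-1.799e+02  1.000e-02  1.265e+01]
```

>>> {"fn": "arm_command", "kwargs": {
  "series": [
    [[38, -29, -10], 0],
    [[76, -59, -20], 0],
    [[114, -88, -30], 0],
    [[152, -118, -40], 0],
    [[190, -147, -40], 0]
  ],
  "grip": 0.0
}}

```text
time_s: 0.6
tool_pos: [0.2968, -0.4479, 0.2719]
tool_rot: [179.9, -0.0, 12.6]
force: [-0.1, -1.1, 0.2]
grip_width: 0.0548
grasp_force: 0.0
```

>>> {"fn": "arm_command", "kwargs": {
  "series": [
    [[38, -29, 0], 0],
    [[76, -59, 0], 0],
    [[114, -88, 0], 0],
    [[152, -118, 0], 0],
    [[190, -147, 0], 0]
  ]
}}

```text
time_s: 1.1
tool_pos: [0.4494, -0.2623, 0.2704]
tool_rot: [180.0, 0.0, 12.6]
force: [0.6, -0.7, -0.4]
grip_width: 0.0435
grasp_force: 0.0
```

```bash
python3 - <<'E'
from h import *
plan(o2w([-.0867,-.1533]),.27,51.4)
E
```

```text
target [ 0.5585 -0.1256  0.27  ] 51.4 shift mm [ 136.4 -109.5    0.3] turn rad -0.676 at [ 0.4494 -0.2623  0.2704] [1.7999e+02 2.0000e-02 1.2650e+01]
```

>>> {"fn": "arm_command", "kwargs": {
  "series": [
    [[36, -29, 0], -0.14],
    [[72, -58, 0], -0.28],
    [[108, -87, 0], -0.42],
    [[136, -109, 0], -0.56],
    [[136, -109, 0], -0.676]
  ]
}}

```text
time_s: 1.6
tool_pos: [0.5599, -0.121, 0.2702]
tool_rot: [-179.9, -0.2, 52.2]
force: [-0.2, -0.1, 0.6]
grip_width: 0.0434
grasp_force: 0.0
```

```bash
python3 - <<'E'
from h import *
p,d,K,T,c=cam('wrist');cv2.imwrite('pics/w1.png',p);P=pts(d,K,T);z=P[...,2]
q=w2o(P)-[-.02,-.09];r=np.hypot(q[...,0],q[...,1])
m=(d>0)&(z>.157)&(z<.168)&(r>.078)&(r<.108)&(q[...,1]<.02)&(q[...,0]<.03)
g=q[m];print(m.sum())
if m.sum():
    c=g.mean(0);print(c,np.hypot(*c),np.degrees(np.arctan2(-c[1],-c[0])),cv2.minAreaRect((g*1000).astype(np.float32)))
plan(o2w([-.0867,-.1533]),.15,51.4)
E
```

```text
430
[-0.06654214 -0.06233649] 0.09117946142221722 43.13094893552037 ((-66.66344451904297, -62.823974609375), (23.0908145904541, 11.340876579284668), 44.0350456237793)
target [ 0.5585 -0.1256  0.15  ] 51.4 shift mm [ -1.2   1.  120. ] turn rad 0.015 at [ 0.5585 -0.1242  0.27  ] [-1.7991e+02 -7.0000e-02  5.2260e+01]
```

View pics/w1.png

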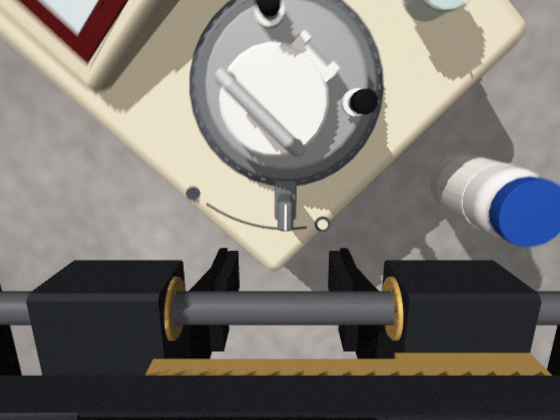

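The wrist view shows the grip block at (285,212), midway between the fingers, with the bar running from (220,75) to (297,150). The three views agree, so I'll descend.

>>> {"fn": "arm_command", "kwargs": {
  "series": [
    [[-1, 0, 40], 0.01],
    [[-1, 1, 80], 0.01],
    [[-1, 1, 110], 0.01],
    [[-1, 1, 120], 0.01],
    [[-1, 1, 120], 0.01]
  ]
}}

```text
time_s: 2.15
tool_pos: [0.5564, -0.1299, 0.1491]
tool_rot: [-179.8, 0.1, 50.7]
force: [-0.6, -0.4, 0.5]
grip_width: 0.0436
grasp_force: 0.0
```

>>> {"fn": "arm_command", "kwargs": {
  "series": [
    [[0, 0, 0], 0],
    [[0, 0, 0], 0],
    [[0, 0, 0], 0],
    [[0, 0, 0], 0],
    [[0, 0, 0], 0]
  ],
  "grip": 1,
  "grip_force": 12
}}

```text
time_s: 2.65
tool_pos: [0.5576, -0.1292, 0.1511]
tool_rot: [-180.0, 0.0, 50.8]
force: [-0.7, 0.6, 2.6]
grip_width: 0.0115
grasp_force: 12.0
```

```bash
python3 - <<'E'
from h import *
o=env.get_obs();print(o['force'],o['grip_width'])
q=w2o(o['tool_pos'])-[-.02,-.09];print(q,np.hypot(*q),np.degrees(np.arctan2(-q[1],-q[0])))
r=R.from_euler('xyz',o['tool_rot'],degrees=True)
t0=np.degrees(np.arctan2(-q[1],-q[0]))
for t in np.linspace(t0,-2,7):
    a=np.radians(t);w=o2w([-.02-.092*np.cos(a),-.09-.092*np.sin(a)])
    print(round(t,1),(r.inv().apply(np.r_[w,o['tool_pos'][2]]-o['tool_pos'])*1000).round(1),np.radians(t0-t).round(3))
E
```

```text
[-0.71206024  0.63165244  2.63840168] 0.011521847831774838
[-0.06803914 -0.06675906] 0.09532102259717544 44.45591948156939
44.5 [ 3.3 -0.1 -0. ] 0.0
36.7 [  3.8 -12.5  -0. ] 0.135
29.0 [  6.  -24.7  -0. ] 0.27
21.2 [  9.8 -36.6  -0. ] 0.405
13.5 [ 15.2 -47.8  -0. ] 0.541
5.7 [ 22.  -58.1  -0. ] 0.676
-2.0 [ 30.1 -67.5  -0. ] 0.811
```

>>> {"fn": "arm_command", "kwargs": {
  "series": [
    [[0, -7.5, 0], 0.08],
    [[1, -15, 0], 0.16],
    [[2.5, -22.5, 0], 0.24],
    [[4.5, -30, 0], 0.32],
    [[7, -37, 0], 0.4]
  ]
}}

```text
time_s: 3.15
tool_pos: [0.5328, -0.1011, 0.1511]
tool_rot: [179.9, 0.1, 27.7]
force: [-2.5, -1.1, 3.1]
grip_width: 0.0124
grasp_force: 12.1
```

>>> {"fn": "arm_command", "kwargs": {
  "series": [
    [[0, -7.5, 0], 0.08],
    [[1, -15, 0], 0.16],
    [[2.5, -22.5, 0], 0.24],
    [[4.5, -30, 0], 0.32],
    [[6.5, -35, 0], 0.38]
  ]
}}

```text
time_s: 3.65
tool_pos: [0.5207, -0.0666, 0.151]
tool_rot: [179.9, 0.3, 6.0]
force: [-7.6, -0.7, 6.7]
grip_width: 0.0123
grasp_force: 12.2
```

```bash
python3 - <<'E'
from h import *
o=env.get_obs();print(o['force'],o['wrist_torque'],o['grip_width'],o['tool_rot'],o['time_s'])
q=w2o(o['tool_pos'])-[-.02,-.09];print(q,np.hypot(*q),np.degrees(np.arctan2(-q[1],-q[0])))
E
```

```text
[-7.55749946 -0.67262226  6.67372408] [-0.10634798  1.55208413  0.19285867] 0.012299817246279675 [179.94515737   0.26174042   5.98875294] 3.65
[-0.09600449  0.00026708] 0.09600485727256416 -0.15939283546864044
```

>>> {"fn": "arm_command", "kwargs": {
  "series": [
    [[0, -1, 0], 0],
    [[0, -2, 0], 0],
    [[0, -3, 0], 0],
    [[0, -4, 0], 0],
    [[0, -4, 0], 0]
  ]
}}

```text
time_s: 4.15
tool_pos: [0.5206, -0.0655, 0.151]
tool_rot: [179.8, 0.2, 6.0]
force: [-6.9, -5.3, 5.9]
grip_width: 0.0121
grasp_force: 12.0
```

At the stop: a 4 mm command moved it only 1 mm, and the force rose. I'll release, rise and check.

>>> {"fn": "arm_command", "kwargs": {
  "series": [
    [[0, 2, 0], 0],
    [[0, 2, 0], 0],
    [[0, 2, 0], 0],
    [[0, 2, 0], 0],
    [[0, 2, 0], 0]
  ],
  "grip": -0.2
}}

```text
time_s: 4.65
tool_pos: [0.5227, -0.0643, 0.1505]
tool_rot: [-180.0, -0.0, 6.1]
force: [-0.3, -0.2, -0.2]
grip_width: 0.0443
grasp_force: 0.0
```

>>> {"fn": "arm_command", "kwargs": {
  "series": [
    [[0, 2, -20], 0],
    [[0, 2, -60], 0],
    [[0, 2, -100], 0],
    [[0, 2, -130], 0],
    [[0, 2, -130], 0]
  ]
}}

```text
time_s: 5.15
tool_pos: [0.5254, -0.0664, 0.2854]
tool_rot: [179.8, -0.5, 6.1]
force: [0.4, 0.5, 0.6]
grip_width: 0.052
grasp_force: 0.0
```

```bash
python3 - <<'E'
from h import *
p,d,K,T,c=cam('wrist');cv2.imwrite('pics/w2.png',p);P=pts(d,K,T);z=P[...,2]
q=w2o(P)-[-.02,-.09];r=np.hypot(q[...,0],q[...,1])
m=(d>0)&(z>.157)&(z<.168)&(r>.078)&(r<.108)&(abs(q[...,1])<.05)&(q[...,0]<.03)
c=q[m].mean(0);print(m.sum(),c,np.hypot(*c),np.degrees(np.arctan2(-c[1],-c[0])))
m=(d>0)&(z>.206)&(z<.22)&(r<.06)&(q[...,0]<0);b=w2o(P)[m];print('bar',m.sum(),b.mean(0),b.min(0),b.max(0),np.percentile(z[m],95),'world',P[m].mean(0))
plan(o2w([-.042,-.09]),.285,97.9)
E
```

```text
400 [-0.09167624  0.00056849] 0.09167800512985337 -0.35529085256421283
bar 1455 [-0.04236534 -0.0893928 ] [-0.04697184 -0.12066549] [-0.03796065 -0.05829056] 0.21377085785918404 world [ 0.59362328 -0.0561673   0.21163595]
target [ 0.5941 -0.0567  0.285 ] 97.9 shift mm [70.6 -2.2 -1.9] turn rad -1.602 at [ 0.5241 -0.0664  0.2828] [179.91  -0.25   6.14]
```

View pics/w2.png

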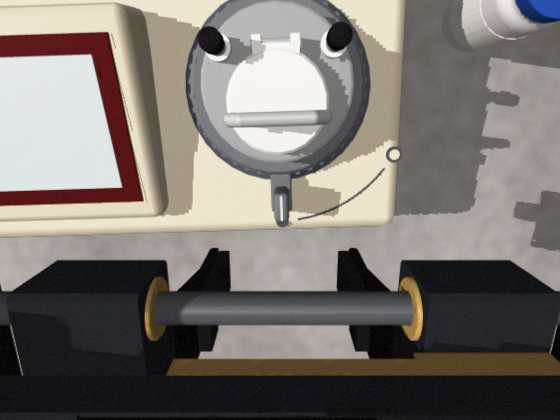

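The wrist view shows the grip block at (281,200), straight in front and covering the dot; the ring is home (0.4° from nominal). The bar runs from (225,118) to (330,117), so next I turn and move over it.

>>> {"fn": "arm_command", "kwargs": {
  "series": [
    [[15, 0, 0], -0.14],
    [[30, -1, 0], -0.28],
    [[45, -1, 0], -0.42],
    [[60, -2, 0], -0.56],
    [[70, -2, 0], -0.7]
  ],
  "grip": 0.4
}}

```text
time_s: 5.7
tool_pos: [0.5922, -0.0567, 0.2784]
tool_rot: [-179.8, 0.1, 46.6]
force: [-0.2, 0.2, 0.3]
grip_width: 0.0272
grasp_force: 0.0
```

>>> {"fn": "arm_command", "kwargs": {
  "series": [
    [[0, 0, 0], -0.14],
    [[0, 0, 0], -0.28],
    [[0, 0, 0], -0.42],
    [[0, 0, 0], -0.56],
    [[0, 0, 0], -0.7]
  ]
}}

```text
time_s: 6.2
tool_pos: [0.5914, -0.057, 0.2785]
tool_rot: [-179.8, -0.0, 86.7]
force: [0.6, -0.7, -0.8]
grip_width: 0.0262
grasp_force: 0.0
```

>>> {"fn": "arm_command", "kwargs": {
  "series": [
    [[0, 0, 0], -0.1],
    [[0, 0, 0], -0.2],
    [[0, 0, 0], -0.2],
    [[0, 0, 0], -0.2],
    [[0, 0, 0], -0.2]
  ]
}}

```text
time_s: 6.7
tool_pos: [0.592, -0.0572, 0.2799]
tool_rot: [-179.9, -0.0, 97.7]
force: [1.1, -0.9, -0.2]
grip_width: 0.0259
grasp_force: 0.0
```

```bash
python3 - <<'E'
from h import *
plan([.5938,-.0564],.200,97.9)
E
```

```text
target [ 0.5938 -0.0564  0.2   ] 97.9 shift mm [ 0.5  2.  79.9] turn rad -0.003 at [ 0.592  -0.0572  0.2799] [-1.7995e+02 -1.0000e-02  9.7710e+01]
```

>>> {"fn": "arm_command", "kwargs": {
  "series": [
    [[0, 1, 30], 0],
    [[0, 2, 55], 0],
    [[0, 2, 72], 0],
    [[0, 2, 80], 0],
    [[0, 2, 80], 0]
  ]
}}

```text
time_s: 7.2
tool_pos: [0.5935, -0.0569, 0.1995]
tool_rot: [-179.9, -0.0, 97.8]
force: [0.1, -0.5, 0.3]
grip_width: 0.0259
grasp_force: 0.0
```

>>> {"fn": "arm_command", "kwargs": {
  "series": [
    [[0, 0, 0], 0],
    [[0, 0, 0], 0],
    [[0, 0, 0], 0],
    [[0, 0, 0], 0],
    [[0, 0, 0], 0]
  ],
  "grip": 1,
  "grip_force": 20
}}

```text
time_s: 7.7
tool_pos: [0.5944, -0.0569, 0.2014]
tool_rot: [180.0, 0.0, 97.8]
force: [-2.1, -0.5, 3.8]
grip_width: 0.0085
grasp_force: 20.0
```

>>> {"fn": "arm_command", "kwargs": {
  "series": [
    [[0, 4, -5], 0],
    [[0, 9, -9], 0],
    [[0, 14.5, -13], 0],
    [[0, 20, -16], 0],
    [[0, 26, -19], 0]
  ]
}}

```text
time_s: 8.2
tool_pos: [0.6188, -0.0538, 0.2205]
tool_rot: [-179.8, 0.0, 97.8]
force: [-5.2, -1.3, 5.3]
grip_width: 0.0079
grasp_force: 20.0
```

>>> {"fn": "arm_command", "kwargs": {
  "series": [
    [[0, 6, -2], 0],
    [[0, 12.5, -3.5], 0],
    [[0, 19, -4], 0],
    [[0, 25.5, -4], 0],
    [[0, 32, -3.5], 0]
  ]
}}

```text
time_s: 8.7
tool_pos: [0.6521, -0.0493, 0.2229]
tool_rot: [-180.0, 0.0, 97.8]
force: [-4.0, -2.1, 3.6]
grip_width: 0.0078
grasp_force: 20.0
```

>>> {"fn": "arm_command", "kwargs": {
  "series": [
    [[0, 0, 0], 0],
    [[0, 0, 0], 0],
    [[0, 0, 0], 0],
    [[0, 0, 0], 0],
    [[0, 0, 0], 0]
  ]
}}

```text
time_s: 9.2
tool_pos: [0.6516, -0.0493, 0.223]
tool_rot: [180.0, 0.0, 97.8]
force: [-1.7, -1.9, 1.2]
grip_width: 0.0082
grasp_force: 20.0
```

```bash
python3 - <<'E'
from h import *
o=env.get_obs();print(o['force'],o['grip_width'],o['grasp_force'])
b=w2o(o['tool_pos'])-[.006,-.09];h=o['tool_pos'][2]+.011-.172
print(b,h,'angle',np.degrees(np.arctan2(h,-b[0]))-39.1,np.hypot(b[0],h))
p,d,K,T,c=cam('side');p=p[190:340,220:420];cv2.imwrite('pics/s2.png',cv2.resize(p,(800,600),interpolation=2))
E
```

```text
[-1.70245327 -1.90191684  1.21438199] 0.008221872801602931 20.000864267349243
[ 0.00999842 -0.00057998] 0.061980917656591555 angle 60.06369219590375 0.06278218266532296
```

View pics/s2.png

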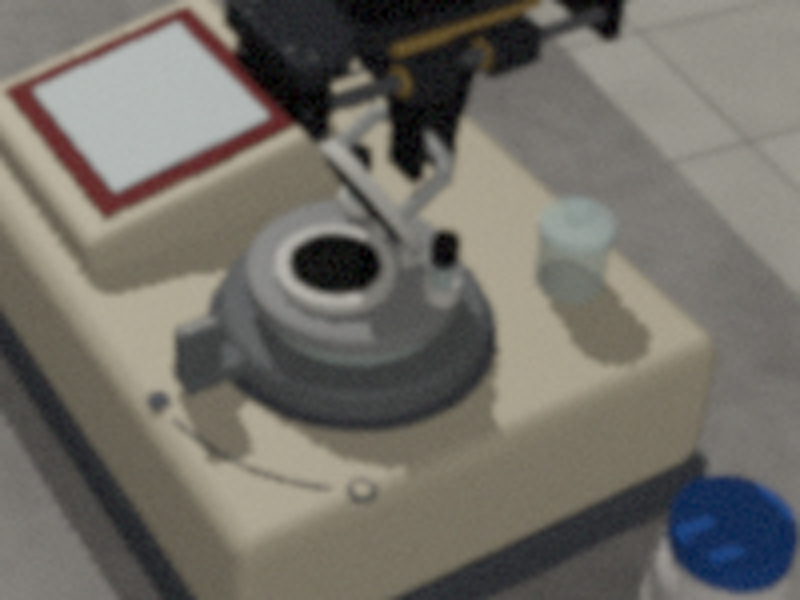

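The lid stands open at about 60°, its bow held in the fingers at (430,130). The port is visible at (335,262) and the grip (200,350) is at the solid dot (157,400). I'll hand it in.

```bash
python3 -c "
from cell import env
print(env.sign_off())"
```

```text
the job is handed in; nothing more can be done
None
```

The job is handed in, though sign-off returned no verdict: by my measurements the lock ring is at its locked stop, the gripper holds the lid open at about 60°, and the arm touched neither bottle nor the carton.

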